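# Make up two pivot repair kits in their kit boards

### The job

Make up the two pivot repair kits from the parts lying on the bench: the kit board with three pockets gets the tall plain bush, the large bolt and the smaller hex nut (the one that fits that bolt); the board with two pockets gets the short flanged bush and the small bolt. Seat every part flat on the floor of the pocket cut for its shape, bushes upright, bolts lying along their slot (head either way). Leave the larger hex nut and the hose coupling where they are.

Things in the scene. Friction and masses are not known exactly. Their poses are not given: they have to be found in the camera images.
- board_three: Fixed plywood kit board, aluminium edging, black pocket floors, 110x184x15 mm (x,y,z), turned up to 0.3 rad; origin under its centre. Pockets 5 mm deep (floor 10 mm over the bench): in a row along y, all at x 0: bolt slot 88 (x) by 46 (y) at y 58, bush pocket dia 54 at y -1, nut pocket dia 44 at y -59. Fingers do not fit into pockets beside a part: hold parts 6 mm or more above the underside
- board_two: Fixed kit board of the same make with two pockets, 102x126x15 mm (x,y,z), turned up to 0.3 rad; origin under its centre. Pockets 5 mm deep (floor 10 mm over the bench): at x 0: bolt slot 76 (x) by 40 (y) at y 32, bush pocket dia 56 at y -24. The two boards may change places; fingers do not fit into its pockets beside a part
- tall_bush_centre (a point): Tall plain turned steel bush (hollow cylinder look, solid to the touch), 37 mm diameter, 60 mm high, 0.35 kg, standing upright on the bench. Point: its centre, 30 mm above its underside; z up along its axis
- large_bolt_centre (a point): Large grey hex bolt lying on its side roughly along world x (within 0.6 rad), 72 mm long, head 29 wide, 26 high, shank dia 16. Point: mid-length, 12 mm above its underside. Its y axis runs along the bolt to the head (head y 24 to 36 mm, shank end y -36); shank top about 18 mm high at the middle. Grip across the shank (closing along its x) at about y -7
- small_nut_centre (a point): Smaller of the two hex nuts, dark brownish steel, 24 mm across flats, 27 mm across corners, 13 mm high, lying flat. Point: its centre, 6.5 mm above its underside; its flats face along +x and -x of its own frame, and every 60 degrees from there
- flanged_bush_centre (a point): Short flanged turned steel bush, standing with its flange on top: flange 40 mm diameter, 28 mm high in all, body below the flange narrower. Point: its centre, 14 mm above its underside; z up. Take it round the flange
- small_bolt_centre (a point): Small yellowish hex bolt lying on its side roughly along world x (within 0.6 rad), 59 mm long, head 22 wide, 20 high, shank dia 12. Point: mid-length, 9 mm above its underside. Its y axis runs along the bolt to the head (head y 20 to 29 mm, shank end y -29); shank top about 14 mm high at the middle. Grip across the shank (closing along its x) at about y -6
- large_nut_centre (a point): Larger hex nut, grey, 30 mm across flats, 34 mm across corners, 16 mm high, lying flat: belongs to neither kit, leave it. Point: its centre, 8 mm above its underside
- hose_coupling_centre (a point): Grey threaded hose coupling, standing, 29 x 33 x 24 mm, a hexagon between two round collars: belongs to neither kit, leave it. Point: its centre, 12 mm above its underside
Not all that is in view belongs to the job. Leave any blue or pink look-alike of the part that bears tall_bush_centre alone.

How it is judged:
At the end, for the whole second after the job is handed in: The three parts of the one kit and the two of the other lie in their pockets: each within 15 mm of the pocket's centre along the board's x and y, at most 2.5 mm above resting on the pocket floor, bushes and nut upright within 0.08 rad and bolts level within 0.05 rad, released and at rest (x of tall_bush_centre in the frame of board_three between -0.015 and 0.015 m and y of tall_bush_centre in the frame of board_three between -0.016 and 0.014 m and z of tall_bush_centre in the frame of board_three below 0.0425 m and angle between each of tall_bush_centre, small_nut_centre, flanged_bush_centre's own z axis and vertical below 0.08 rad and linear speed of each of tall_bush, large_bolt, small_nut, flanged_bush, small_bolt below 0.02 m/s and x of large_bolt_centre in the frame of board_three between -0.015 and 0.015 m and y of large_bolt_centre in the frame of board_three between 0.043 and 0.073 m and z of large_bolt_centre in the frame of board_three below 0.0245 m and angle between large_bolt_centre's own y axis and vertical between 1.52 and 1.62 rad and x of small_nut_centre in the frame of board_three between -0.015 and 0.015 m and y of small_nut_centre in the frame of board_three between -0.074 and -0.044 m and z of small_nut_centre in the frame of board_three below 0.019 m and x of flanged_bush_centre in the frame of board_two between -0.015 and 0.015 m and y of flanged_bush_centre in the frame of board_two between -0.039 and -0.009 m and z of flanged_bush_centre in the frame of board_two below 0.0265 m and x of small_bolt_centre in the frame of board_two between -0.015 and 0.015 m and y of small_bolt_centre in the frame of board_two between 0.017 and 0.047 m and z of small_bolt_centre in the frame of board_two below 0.0215 m and angle between small_bolt_centre's own y axis and vertical between 1.52 and 1.62 rad); the robot touches nothing.
It fails at once if the larger nut is moved by more than 30 mm (distance of large_nut_centre from where it was at the start of the episode above 0.03 m).
It fails at once if the hose coupling is moved by more than 30 mm (distance of hose_coupling_centre from where it was at the start of the episode above 0.03 m).
It also fails if it takes over 115 s, if anything falls off the work surface, if the arm or the gripper's body presses on something with over 40 N, if the wrist force passes 120 N, or if a joint passes its speed limit or range.

### The arm

A 7-joint arm with a two-finger parallel gripper is mounted at the origin on a cart in front of the work surface, level with it; the furniture and walls round the work are solid. World frame = base frame: x ahead of the robot, y to its left, z up, the work surface at z = 0. Lengths are in m, angles in rad, forces in N, time in s.
With the tool pointing down it reaches from about 0.425 to 0.825 m from the base axis. Payload 3.6 kg.
Tool frame: the origin (TCP) lies where the fingers leave the gripper's body, on its centre line; the fingertips stand 73 mm ahead of it and the grasp point (between the pads) lies 54 mm ahead of it; x points along the fingers, y is the direction in which the jaws open and shut, and the axes are right-handed (so a half turn about x gives the same grasp; the last joint's range is limited). The gripper opens to 85 mm and grips with 20 to 120 N. Pads are 22 mm wide; open, the fingers measure 114 mm over their backs; the gripper's body (76 mm by 85 mm) begins 54 mm behind the grasp point. The pads swing forward as they close: fully open they stand 13 mm farther back than shut.
Start: joints at [1.133, 0.615, -0.013, 1.423, 0.008, 1.103, -0.04], TCP at [0.26, -0.596, 0.304] pointing down, gripper open.
Joint ranges: [-3.12, 3.12], [-0.3, 2.06], [-1.34, 1.32], [0.26, 2.42], [-1.36, 4.5], [0.01, 1.98], [-2.84, 2.84]. Speed limits (rad/s): [2.79, 2.79, 3.14, 3.14, 3.14, 3.14, 3.14].

### API

Orientations are given as a unit quaternion [x, y, z, w].
In Python, from station import arm, snapshot, camera_info, ticket gives the robot as it stands. Calls block until the motion is done:
- arm.movep(position, orientation): joint-space move of the TCP to a pose.
- arm.line_to(position, velocity=0.15, ori=None): straight line of the TCP; ori=None keeps the orientation; velocity is the mean speed in m/s.
- arm.move_j(angles): joint-space move.
- arm.move_gripper(opening, effort=None): opening from 0.0 (shut) to 1.0 (fully open); effort is the grip in N (None keeps the last); returns when the fingers have stopped.
- arm.pause(seconds).
- arm.ik(position, orientation): joint angles nearest the present ones, or None.
- snapshot(name): name is "scene" or "top" or "wrist"; returns the picture (400x640x3 uint8, blue, green, red); there is no depth.
- camera_info(name): a dict with "fx", "fy", "cx", "cy" (pixels), "R" (3x3) and "t" (3): a world point X has camera coordinates R X + t; the wrist camera has in their place "T_tool_cam" (4x4, takes a point from camera to tool coordinates, whose origin is the TCP and whose axes are the tool frame's). Camera axes: x right, y down, z forward; pixel columns grow to the right and rows downward; lengths in m; the calibration is good to about 2 mm. A picture is of the moment at which its call begins: read the wrist's pose just before it. camera_info takes no time and is no camera call.
A pose or a line that the arm cannot do raises arm.MotionError and nothing moves.
- ticket.finish_job(): hands the job in, once; it reports no verdict.
Readings, each from a call of its own:
- arm.read_time(): time.
- arm.read_joint_positions(): joint angles.
- arm.read_dq(): joint speeds.
- arm.read_effort(): joint torques, N m.
- arm.read_tool_pos(): TCP position.
- arm.read_eef_rot(): TCP orientation.
- arm.read_ft_force(): force on the tool from outside, world axes, zero at the start.
- arm.read_wrist_torque(): the same for the moment, N m.
- arm.read_opening(): opening from 0.0 (shut) to 1.0 (fully open).
Only numpy, scipy, OpenCV 4.12 (cv2) and the standard library are available. Lean on these libraries where they do the work, as an engineer would, in place of code of your own. Each camera call takes 0.05 s, during which the arm holds its last target. There are 200 camera calls.

## Working session

There is one attempt and no reset: what is moved stays moved. The work goes in short steps, each a Python script; the robot and the scene stay as the last script left them, time stands still between calls to the robot, and variables do not carry over. Pictures are saved under pics/ and viewed, about 12 in all and at most 16, crops included, and the job is handed in when it is done.

```bash
ls; mkdir -p pics; python3 - <<'E'
from station import arm, snapshot, camera_info
import cv2
for n in("top","scene"):
    cv2.imwrite(f"pics/{n}0.png",snapshot(n)); print(n,camera_info(n))
print(camera_info("wrist")); print(arm.read_time(),arm.read_tool_pos(),arm.read_eef_rot(),arm.read_ft_force())
E
```

```text
pics
top {'fx': 427.1050695978288, 'fy': 427.1050695978288, 'cx': 315.0819030789292, 'cy': 202.561207514136, 'R': array([[-0.00409234, -0.99995919, -0.00805394],
       [-0.99367347,  0.00497028, -0.11219771],
       [ 0.11223316,  0.00754384, -0.99365326]]), 't': array([0.02187526, 0.55218577, 1.06618262])}
scene {'fx': 412.7429511988218, 'fy': 412.7429511988218, 'cx': 317.87813556964585, 'cy': 196.99018207531364, 'R': array([[-0.62554978, -0.78001113, -0.0164354 ],
       [-0.5036342 ,  0.41981186, -0.75505668],
       [ 0.59585239, -0.46404811, -0.6554535 ]]), 't': array([0.33248402, 0.30657945, 0.64915751])}
{'fx': 354.170308474501, 'fy': 354.170308474501, 'cx': 317.89544092578046, 'cy': 203.0593180249634, 'T_tool_cam': array([[ 9.51624831e-04, -3.02068301e-01,  9.53285810e-01,
        -7.05362288e-02],
       [ 9.99999195e-01, -5.13071089e-04, -1.16083400e-03,
        -9.29860736e-04],
       [ 8.39754542e-04,  9.53286147e-01,  3.02067569e-01,
        -7.72857265e-02],
       [ 0.00000000e+00,  0.00000000e+00,  0.00000000e+00,
         1.00000000e+00]])}
0.1 [ 0.25996601 -0.59517542  0.30282982] [-0.69198228 -0.14542402  0.69234481 -0.14377428] [-0.56552209  0.58339505  0.0077283 ]
```

View pics/top0.png

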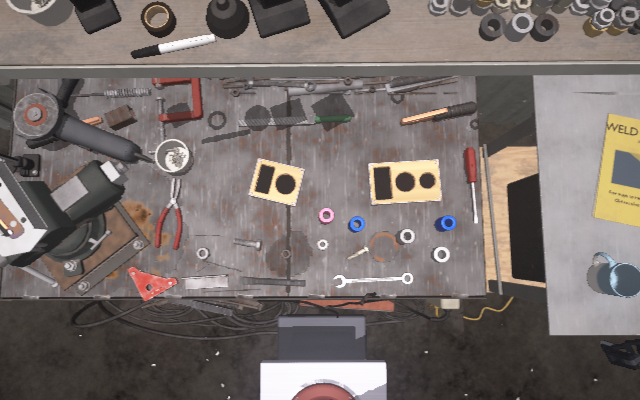

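View pics/scene0.png

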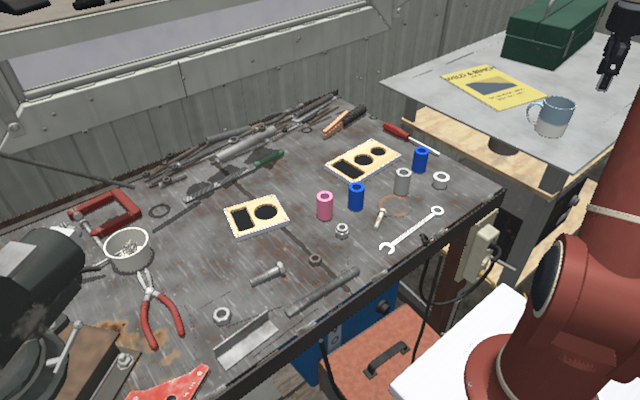

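```bash
cat > h.py <<'E'
from station import arm, snapshot, camera_info, ticket
import numpy as np, cv2
from scipy.spatial.transform import Rotation as Ro
def cam(n):
    i=camera_info(n); K=np.array([[i["fx"],0,i["cx"]],[0,i["fy"],i["cy"]],[0,0,1]])
    if n=="wrist":
        T=np.eye(4); T[:3,:3]=Ro.from_quat(arm.read_eef_rot()).as_matrix(); T[:3,3]=arm.read_tool_pos()
        C=T@i["T_tool_cam"]; return K,C[:3,:3],C[:3,3]
    return K,i["R"].T,-i["R"].T@i["t"]
def pt(c,uv,z):
    K,R,o=c; d=R@np.linalg.solve(K,[uv[0],uv[1],1]); return o+d*(z-o[2])/d[2]
def proj(c,X):
    K,R,o=c; p=K@(R.T@(np.asarray(X)-o)); return p[:2]/p[2]
def crop(im,x0,y0,x1,y1,s,f):
    cv2.imwrite("pics/"+f,cv2.resize(im[y0:y1,x0:x1],None,fx=s,fy=s,interpolation=cv2.INTER_CUBIC))
E
python3 - <<'E'
from h import *
c=cam("top")
for n,uv,z in [("b2",(277,182),.015),("b3",(405,182),.015),("tall",(407,237),.06),("fl",(441,254),.028),("sb",(358,253),.012),("lb",(248,243),.016),("n203",(203,254),.016),("n286",(286,254),.013),("n323",(323,244),.024)]:
    p=pt(c,uv,z); print(n,p.round(3),np.hypot(*p[:2]).round(3))
a=cv2.imread("pics/top0.png"); b=cv2.imread("pics/scene0.png")
A=cv2.resize(a[150:270,190:460],None,fx=2.9,fy=2.5,interpolation=cv2.INTER_CUBIC)
B=cv2.resize(b[150:330,200:460],(A.shape[1],290),interpolation=cv2.INTER_CUBIC)
cv2.imwrite("pics/c0.png",np.vstack([A,B])); print(A.shape)
E
```

```text
b2 [0.609 0.119 0.015] 0.62
b3 [ 0.607 -0.216  0.015] 0.644
tall [ 0.462 -0.208  0.06 ] 0.507
fl [ 0.42  -0.299  0.028] 0.516
sb [ 0.423 -0.091  0.012] 0.433
lb [0.45  0.193 0.016] 0.49
n203 [0.422 0.309 0.016] 0.523
n286 [0.421 0.095 0.013] 0.432
n323 [ 0.446 -0.     0.024] 0.446
(300, 783, 3)
```

View pics/c0.png

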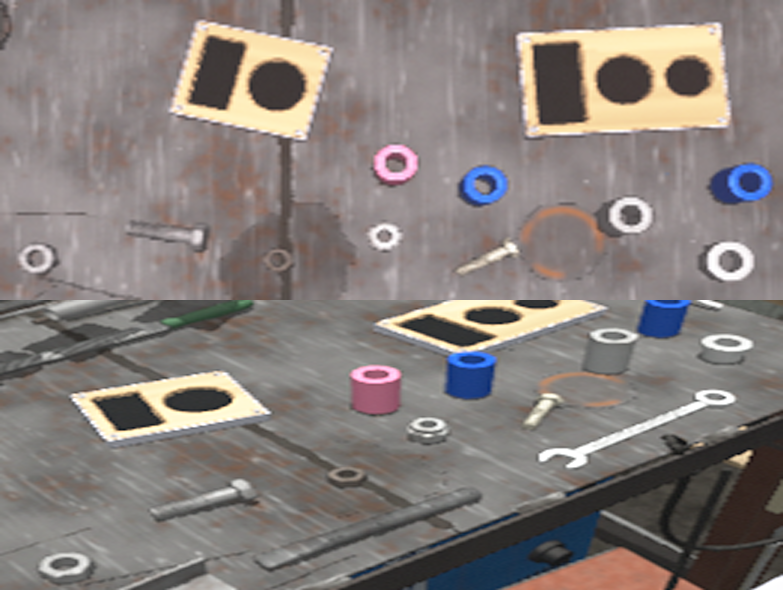

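```bash
cat >> h.py <<'E'
def quat(a):
    c,s=np.cos(a),np.sin(a); return Ro.from_matrix(np.array([[0,c,s],[0,s,-c],[-1,0,0]])).as_quat()
E
python3 - <<'E'
from h import *
R=Ro.from_quat(arm.read_eef_rot()).as_matrix(); print(R.round(2), "yaw",np.arctan2(R[1,1],R[0,1]))
arm.move_gripper(0.35)
for i,(x,y) in enumerate([(.52,-.2),(.52,.13)]):
    best=None
    for a in np.pi/2,-np.pi/2:
        q=arm.ik([x,y,.27],quat(a)); print(a,None if q is None else np.round(q,2))
    arm.movep([x,y,.27],quat(np.pi/2)); arm.pause(.3)
    c=cam("wrist"); im=snapshot("wrist"); cv2.imwrite(f"pics/w{i}.png",im); np.savez(f"w{i}.npz",K=c[0],R=c[1],o=c[2])
    print(arm.read_time(),arm.read_tool_pos(),arm.read_opening())
E
```

```text
[[-0.    0.4  -0.92]
 [ 0.   -0.92 -0.4 ]
 [-1.   -0.    0.  ]] yaw -1.1589023951526085
1.5707963267948966 [ 0.78  0.6  -0.73  1.73  0.46  0.99  1.45]
-1.5707963267948966 [ 0.31  0.51  0.03  1.74 -0.02  0.89 -1.23]
2.7583 [ 0.51989828 -0.20037406  0.26997675] 0.3499112926438656
1.5707963267948966 [ 0.18  0.57 -0.73  1.79  0.45  0.96  0.84]
-1.5707963267948966 [-0.37  0.48  0.12  1.8  -0.07  0.87 -1.78]
4.3583 [0.5202202  0.12924898 0.2699356 ] 0.3502658265448979
```

View pics/w0.png

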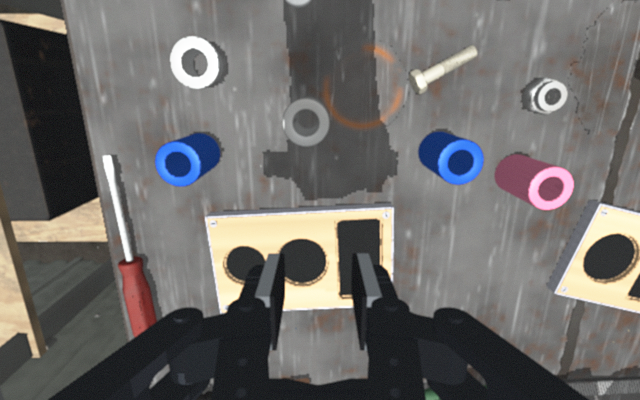

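View pics/w1.png

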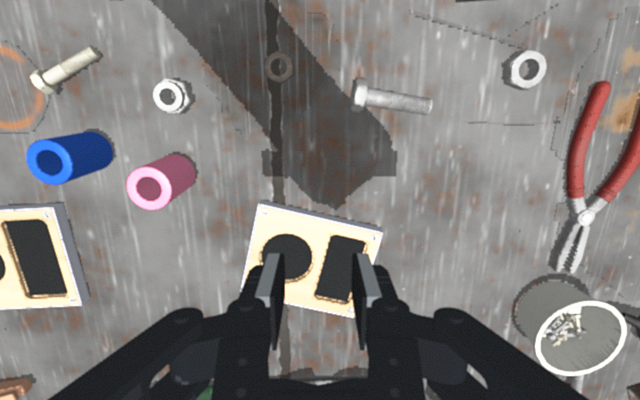

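```bash
python3 - <<'E'
from h import *
def view(i,x,y,z=.27):
    arm.movep([x,y,z],quat(np.pi/2)); arm.pause(.3)
    c=cam("wrist"); im=snapshot("wrist"); cv2.imwrite(f"pics/w{i}.png",im); np.savez(f"w{i}.npz",K=c[0],R=c[1],o=c[2]); return c,im
def board(c,im,name):
    h=cv2.cvtColor(im,cv2.COLOR_BGR2HSV)
    m=cv2.inRange(h,(10,40,150),(32,160,255)); m=cv2.morphologyEx(m,cv2.MORPH_CLOSE,np.ones((3,3)))
    cs,_=cv2.findContours(m,cv2.RETR_CCOMP,cv2.CHAIN_APPROX_NONE)
    cs,hi=cv2.findContours(m,cv2.RETR_CCOMP,cv2.CHAIN_APPROX_NONE)
    k=max((j for j in range(len(cs)) if hi[0][j][3]<0),key=lambda j:cv2.contourArea(cs[j]))
    P=np.array([pt(c,p[0],.015)[:2] for p in cs[k]])
    (cx,cy),wh,ang=cv2.minAreaRect((P*1000).astype(np.float32)); print(name,cx,cy,wh,ang)
    for j in range(len(cs)):
        if hi[0][j][3]==k and cv2.contourArea(cs[j])>300:
            Q=np.array([pt(c,p[0],.0145)[:2] for p in cs[j]]); r=cv2.minAreaRect((Q*1000).astype(np.float32)); print("  pocket",np.round(r[0],1),np.round(r[1],1),round(r[2],1))
    cv2.drawContours(im,cs,-1,(0,255,0),1)
c,im=view(3,.62,.12); board(c,im,"two"); a=im.copy()
c,im=view(2,.62,-.2); board(c,im,"three")
cv2.imwrite("pics/b.png",cv2.resize(np.hstack([a,im]),(800,250))); print(arm.read_time())
E
```

```text
two 606.7410278320312 121.7186508178711 (122.26905822753906, 90.8434829711914) 76.01286315917969
  pocket [617.7 151.4] [38.5 74.7] 75.9
  pocket [603.8  98. ] [52.5 52.9] 43.8
three 608.5706176757812 -215.5320281982422 (105.95133972167969, 180.14183044433594) 2.94327974319458
  pocket [ 610.9 -273.8] [40.7 40.7] 43.3
  pocket [ 608.2 -215.3] [51.5 52.3] 44.1
  pocket [ 604.7 -157.1] [87.  47.5] 2.9
6.7583
```

View pics/b.png

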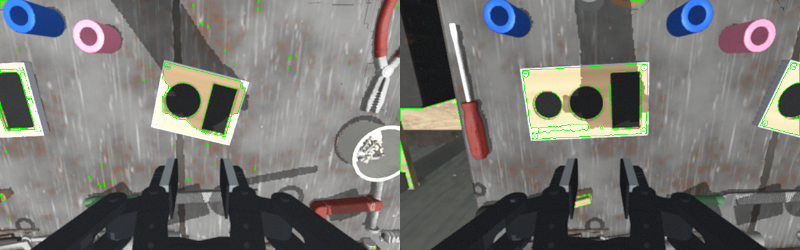

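```bash
cat >> h.py <<'E'
def load(i):
    d=np.load(f"w{i}.npz"); return (d["K"],d["R"],d["o"]),cv2.imread(f"pics/w{i}.png")
def seg(c,im,box,lo,hi,z):
    x0,y0,x1,y1=box; h=cv2.cvtColor(im[y0:y1,x0:x1],cv2.COLOR_BGR2HSV); m=cv2.morphologyEx(cv2.inRange(h,lo,hi),cv2.MORPH_OPEN,np.ones((3,3)))
    cs,_=cv2.findContours(m,cv2.RETR_EXTERNAL,cv2.CHAIN_APPROX_NONE); k=max(cs,key=cv2.contourArea)+np.array([x0,y0])
    P=np.array([pt(c,p[0],z)[:2] for p in k])*1000; r=cv2.minAreaRect(P.astype(np.float32)); cv2.drawContours(im,[k],-1,(0,255,0),1)
    return np.array(r[0]),np.array(r[1]),r[2],P,k
E
python3 - <<'E'
from h import *
c,im=load(0); c1,im1=load(1)
out=[]
for n,C,I,box,lo,hi,z in [("sbolt",c,im,(400,35,490,105),(0,0,165),(180,255,255),.009),("flange",c,im,(160,30,230,95),(0,0,175),(180,60,255),.028),("tall",c,im,(275,90,340,152),(0,0,85),(180,40,255),.06),("lbolt",c1,im1,(345,70,445,125),(0,0,140),(180,255,255),.012)]:
    r=seg(C,I,box,lo,hi,z); print(n,r[0].round(1),r[1].round(1),round(r[2],1))
a=cv2.resize(im[20:160,150:500],(800,320)); b=cv2.resize(im1[40:140,240:590],(800,228)); cv2.imwrite("pics/seg.png",np.vstack([a,b]))
E
```

```text
sbolt [421.2 -88. ] [19.6 56.4] 29.3
flange [ 419.7 -301.1] [39.6 39.8] 89.9
tall [ 465.1 -211. ] [43.2 46.5] 87.8
lbolt [448.4 199.7] [90.1 46. ] 89.8
```

View pics/seg.png

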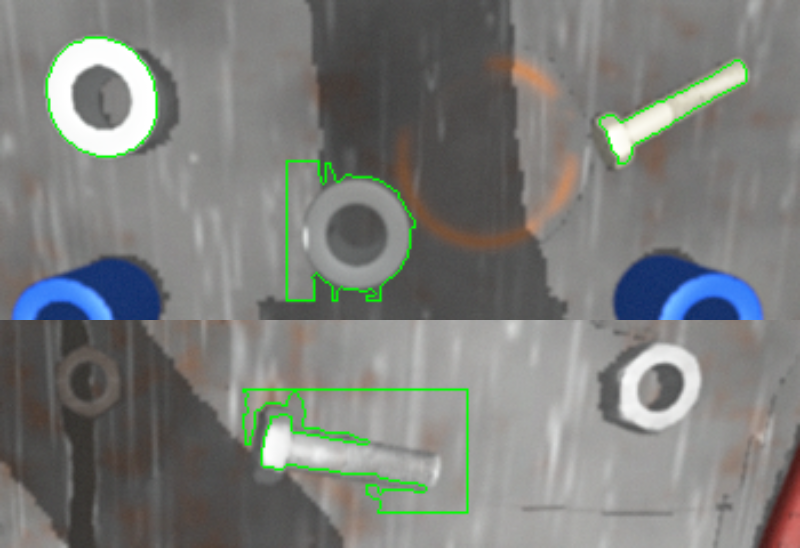

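```bash
cat >> h.py <<'E'
HZ=.2
def near(a): # choose the half-turn that IK likes best
    return a
def pick(xy,a,z,opening,effort=50):
    arm.move_gripper(opening); arm.movep([*xy,HZ],quat(a)); arm.line_to([*xy,z],.12)
    arm.move_gripper(0.0,effort); o=arm.read_opening(); arm.line_to([*xy,HZ],.2)
    print("pick",np.round(xy,4),"open mm",round(85*o,1),"after lift",round(85*arm.read_opening(),1),"t",arm.read_time(),"F",arm.read_ft_force().round(1)); return o
def place(xy,a,z,opening):
    arm.movep([*xy,HZ],quat(a)); arm.line_to([*xy,z+.03],.15); arm.line_to([*xy,z],.04); print("F down",arm.read_ft_force().round(1),arm.read_tool_pos().round(4))
    arm.move_gripper(opening); arm.pause(.2); arm.line_to([*xy,HZ],.2); print("placed t",arm.read_time())
def look(i,xy,a,z=.2):
    arm.movep([*xy,z],quat(a)); arm.pause(.2)
    c=cam("wrist"); im=snapshot("wrist"); cv2.imwrite(f"pics/w{i}.png",im); np.savez(f"w{i}.npz",K=c[0],R=c[1],o=c[2]); return c,im
E
python3 - <<'E'
from h import *
c,_=load(0); c1,_=load(1)
print("tall",pt(c,(306.2,122.8),.06),"blue",pt(c,(178,163),.06))
print("sb",pt(c,(419,82),.009),pt(c,(474,50),.009)); print("lb",pt(c1,(354.6,94),.012),pt(c1,(432.5,105),.012)); print("nut",pt(c1,(279.4,66.7),.013))
pick((.4197,-.3011),np.pi/2,.087,.75); 
c,im=look(4,(.6038,.098),np.pi/2); place((.6038,.098),np.pi/2,.0978,.72)
look(5,(.425,.1),np.pi/2,.2); print(arm.read_joint_positions().round(2))
E
```

```text
tall [ 0.46567763 -0.2084883   0.06      ] blue [ 0.49701202 -0.3116265   0.06      ]
sb [ 0.43473085 -0.10975643  0.009     ] [ 0.40865238 -0.06443638  0.009     ]
lb [0.44523905 0.16274444 0.012     ] [0.4548304  0.23269323 0.012     ]
nut [0.42250132 0.09699506 0.013     ]
pick [ 0.4197 -0.3011] open mm 36.8 after lift 36.7 t 10.2917 F [ 0.4 -0.4 -1.9]
F down [-3.  -1.2  5.1] [0.6033 0.0978 0.0982]
placed t 15.1667
[ 0.2   0.54 -0.69  2.12  0.55  0.67  0.7 ]
```

View pics/w5.png

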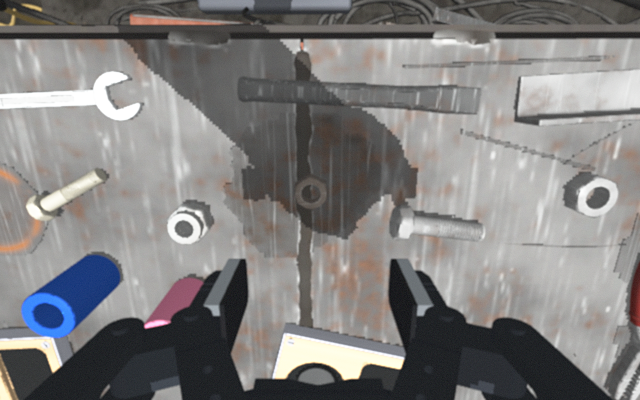

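```bash
python3 - <<'E'
from h import *
c,im=load(5)
A=cv2.resize(im[170:216,288:334],None,fx=9,fy=9,interpolation=cv2.INTER_CUBIC); A=cv2.convertScaleAbs(A,alpha=1.8)
B=cv2.resize(im[200:250,385:495],(400,182),interpolation=cv2.INTER_CUBIC)
B=cv2.copyMakeBorder(B,0,A.shape[0]-182,0,0,cv2.BORDER_CONSTANT)
cv2.imwrite("pics/nut.png",np.hstack([A,B]))
print(pt(c,(311,193),.013),pt(c,(393,222),.012),pt(c,(485,231),.012))
E
```

```text
[0.42225716 0.09621909 0.013     ] [0.44616783 0.15982095 0.012     ] [0.45390826 0.23253722 0.012     ]
```

View pics/nut.png

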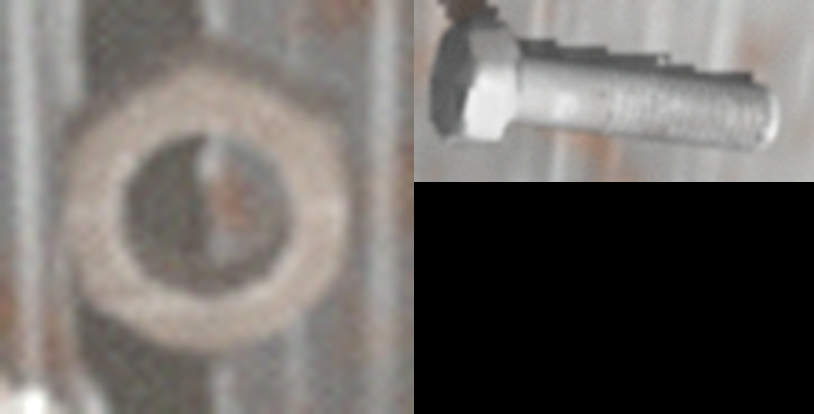

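```bash
python3 - <<'E'
from h import *
c,im=load(5)
e=pt(c,(484.3,232.4),.011); n=pt(c,(414,225.3),.011); print("lb end,neck",e,n,np.linalg.norm(e-n))
a=np.pi/2
pick((.4223,.0962),a,.079,.5,40)
if arm.read_opening()*85>12:
    place((.6109,-.2738),a,.0897,.5)
    look(6,(.421,-.09),a,.2); print(arm.read_time(),arm.read_ft_force())
    im=cv2.imread("pics/w6.png"); cv2.imwrite("pics/w6v.png",im)
E
```

```text
lb end,neck [0.45550223 0.23266014 0.011     ] [0.44935001 0.17668216 0.011     ] 0.05631504690363894
pick [0.4223 0.0962] open mm 22.2 after lift 21.7 t 18.975 F [-0.5 -0.2 -1.4]
F down [-3.1  0.4  3.2] [ 0.6103 -0.2737  0.0898]
placed t 23.325
24.6083 [-0.27608318 -0.26766785 -0.11032315]
```

View pics/w6.png

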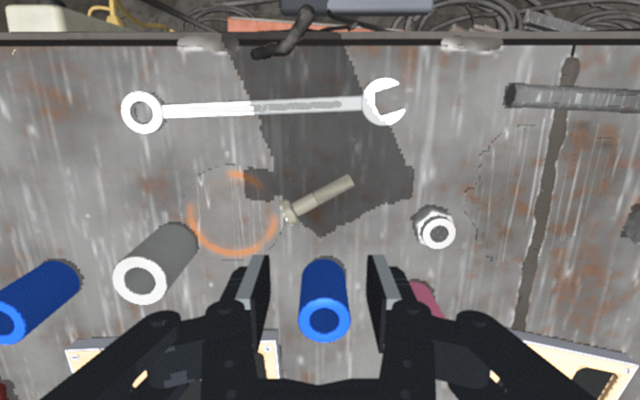

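```bash
cat >> h.py <<'E'
def boltplan(mid,hd,g,slot,ang):
    """returns feasible (pick xy,a),(place xy,a) list; hd head direction angle, ang slot direction angle"""
    res=[]; gp=np.array(mid)+g*np.array([np.cos(hd),np.sin(hd)])
    w=lambda t:(t+np.pi)%(2*np.pi)-np.pi
    for ap in (w(hd+np.pi/2),w(hd-np.pi/2)):
        q=arm.ik([*gp,.08],quat(ap))
        for k in (0,np.pi):
            h2=ang+k; al=w(ap+h2-hd); xp=np.array(slot)+g*np.array([np.cos(h2),np.sin(h2)]); q2=arm.ik([*xp,.09],quat(al))
            if q is not None and q2 is not None: res.append((np.abs(np.subtract(q,q2)).max()+np.abs(q-arm.read_joint_positions()).max(),gp,ap,xp,al,q2))
    return sorted(res,key=lambda r:r[0])
E
python3 - <<'E'
from h import *
c,im=load(6)
t=pt(c,(352.5,180.5),.008)[:2]; n=pt(c,(299,207),.008)[:2]; d=n-t; print("blue",pt(c,(325,313),.06),"neck-tail",np.linalg.norm(d)); hd=np.arctan2(d[1],d[0]); mid=t+.0295*d/np.linalg.norm(d); print("mid",mid,"hd",hd)
for name,m,h,g,s,a in [("small",mid,hd,-.006,(.6177,.1514),-.25),("large",None,np.arctan2(.17668-.23266,.44935-.4555),-.007,(.6047,-.1571),.052)]:
    if m is None: m=np.array([.4555,.2327])+.036*np.array([np.cos(h),np.sin(h)]); print("lmid",m,h)
    for r in boltplan(m,h,g,s,a): print(name,round(r[0],2),r[1].round(3),round(r[2],2),r[3].round(3),round(r[4],2),np.round(r[5],2))
E
```

```text
blue [ 0.49071944 -0.08479491  0.06      ] neck-tail 0.04623765937760898
mid [ 0.42305868 -0.08932472] hd -1.0963708208569372
small 1.64 [ 0.42  -0.084] 0.47 [0.612 0.153] 1.32 [ 0.03  0.9  -0.54  1.66  0.63  0.76  0.51]
small 2.79 [ 0.42  -0.084] 0.47 [0.624 0.15 ] -1.82 [-0.82  1.16  1.13  1.65 -1.16  1.13 -1.17]
small 3.32 [ 0.42  -0.084] -2.67 [0.624 0.15 ] 1.32 [ 0.04  0.92 -0.55  1.62  0.62  0.78  0.53]
small 5.01 [ 0.42  -0.084] -2.67 [0.612 0.153] -1.82 [-0.83  1.16  1.13  1.69 -1.16  1.12 -1.16]
lmid [0.45156867 0.1969153 ] -1.6802181818109538
large 1.15 [0.452 0.204] 3.03 [ 0.612 -0.157] 1.62 [ 0.58  0.93 -0.64  1.65  0.73  0.81  1.23]
large 2.4 [0.452 0.204] -0.11 [ 0.612 -0.157] -1.52 [ 0.12  0.85  0.16  1.67 -0.2   0.64 -1.13]
large 3.28 [0.452 0.204] 3.03 [ 0.598 -0.157] -1.52 [ 0.13  0.83  0.16  1.71 -0.2   0.62 -1.12]
large 3.91 [0.452 0.204] -0.11 [ 0.598 -0.157] 1.62 [ 0.59  0.92 -0.64  1.69  0.73  0.79  1.22]
```

```bash
python3 - <<'E'
from h import *
r=boltplan([.42306,-.08932],-1.0964,-.006,(.6177,.1514),-.25)[0]
pick(r[1],r[2],.078,.38,50)
if arm.read_opening()*85>5: place(r[3],r[4],.0888,.4)
look(7,(.62,.1),np.pi/2,.25)
r=boltplan([.45157,.19692],-1.6802,-.007,(.6047,-.1571),.052)[0]
pick(r[1],r[2],.079,.45,50)
if arm.read_opening()*85>8: place(r[3],r[4],.0896,.45)
look(8,(.62,-.2),np.pi/2,.25)
a=cv2.imread("pics/w7.png")[80:300,170:570]; b=cv2.imread("pics/w8.png")[80:300,170:570]; cv2.imwrite("pics/chk.png",np.vstack([a,b])); print(arm.read_time())
E
```

```text
pick [ 0.4203 -0.084 ] open mm 9.3 after lift 9.3 t 27.95 F [ 0.2 -0.6 -1.4]
F down [-1.1  0.   1.6] [0.6116 0.1528 0.0888]
placed t 31.975
pick [0.4523 0.2039] open mm 13.4 after lift 13.4 t 35.9333 F [-0.3  0.6 -1.6]
F down [-2.7 -0.   3.4] [ 0.6112 -0.1568  0.0898]
placed t 40.2417
40.8667
```

View pics/chk.png

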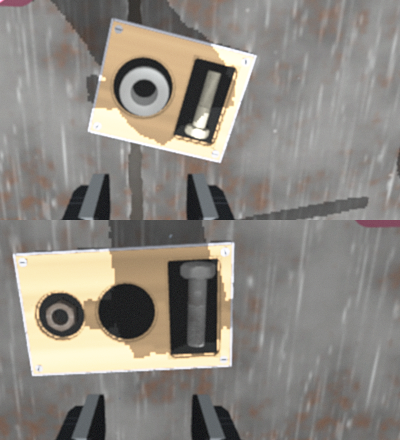

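The flanged bush, small bolt, nut and large bolt all lie inside their pockets. The tall bush is next.

```bash
python3 - <<'E'
from h import *
a=np.pi/2
pick((.4657,-.2085),a,.090,.72,60)
if arm.read_opening()*85>25: place((.6082,-.2153),a,.1006,.72)
look(9,(.62,-.2),a,.3); c2,i2=look(10,(.58,.1),a,.3)
arm.movep([.45,0,.4],quat(a)); s=snapshot("scene"); t=snapshot("top")
a=cv2.imread("pics/w9.png")[80:280,150:550]; b=i2[80:280,150:550]
cv2.imwrite("pics/end.png",np.vstack([np.hstack([a,b]),cv2.resize(s[120:270,190:470],(800,400))])); print(arm.read_time())
# numeric check: part centres in the board frames
c9,_=load(9)
E
```

```text
pick [ 0.4657 -0.2085] open mm 35.3 after lift 35.6 t 44.025 F [-0.7 -0.8 -4.7]
F down [-3.9  0.1  2.9] [ 0.6077 -0.2153  0.101 ]
placed t 47.3833
50.425
```

View pics/end.png

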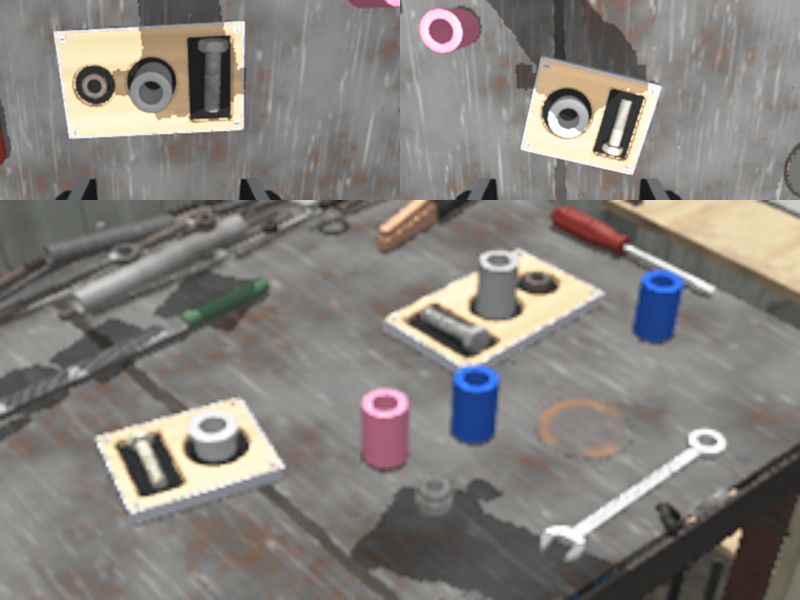

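```bash
python3 -c "
from station import arm,ticket
print(arm.read_ft_force(),arm.read_time()); ticket.finish_job()"
```

```text
[-0.22908263  0.13132431  0.24349571] 50.425
the job is handed in; nothing more can be done
```

Both kits are made up and the job is handed in, at about 50 s of the 115 s allowed; the hand-in gave no verdict.

- **Three-pocket board:** it holds the tall grey bush, the large bolt and the small brown nut.
- **Two-pocket board:** it holds the flanged bush and the small bolt.
- **Last checks:** the final pictures show all five parts inside their pockets, with the bushes upright and the bolts along their slots. The arm was clear of everything with wrist force near zero. I judged seating by eye and from the tool height at release, and did not measure part positions after placing.
- **Left alone:** the arm never went to the coupling, the large nut or the blue and pink look-alike bushes. The coupling is still in place in the final view; the large nut was outside it, so I did not re-check that one.
- **Disagreements:**
  - Both bolts lay nearer world y than the stated x, so I followed the images and turned them to the slots.
  - The gripper opening read about 2–3 mm under the true part widths.

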